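# Back off a bench test stand and take out the tested sleeve

## Task

The small sleeve in the test stand has been tested: wind the handwheel anticlockwise, letting your hand rise with the screw, until the plug is drawn right up and the screw comes to its stop, then swing the arm to the left as far as it goes, lift the sleeve out and stand it upright in the grey tray beside the other one. The stand is not bolted down and its stops must be felt: do not force the wheel or the arm, so that the stand is neither dragged nor rocked, and do not press or drop the sleeve. Do not knock over or push away the other sleeve, the plug gauges, the grease tin or the bottle.

Things in the scene. Friction and masses are not known exactly. Their poses are not given: they have to be found in the camera images.
- stand: Grey bench test stand, 9 kg, standing loose: more than about 28 N sideways at wheel height rocks or drags it. Origin: underside of the base plate on the axis of the round seat; +x runs from the seat to the post. Base 240 x 170 x 18 mm, x from -72 to +168 mm. The sleeve stands 30 mm above the underside in a low ring (27 mm inner radius, rim 36 mm high).
- post_top (a point): Top of the vertical post on its axis, 125 mm behind (+x of the stand) the seat axis, 216 mm above the underside of the base. The swing arm turns on this post; its bar is 28 mm wide, from 168 to 192 mm above the underside of the base (bosses 164 to 206 mm).
- wheel_hub (a point): Top of the handwheel's hub on the screw axis. Steel rim, 62 mm outer radius, its centre plane 18 mm below. Anticlockwise from above, wheel, screw and plug rise together 10 mm a turn under a steady 0.3 N m, until after 1.0 to 2.0 turns the plug's shoulder meets the arm and the wheel stops dead. The 30 mm plug starts 5 to 15 mm down in the sleeve's mouth and ends 5 mm above it.
- grip_mid (a point): Middle of the black revolving grip that stands upright on the wheel's rim, 55 mm from the screw axis: 23 mm across, 46 mm long (from 26 mm below this point to 20 mm above it). It spins freely on its pin, so it can be held without turning the hand.
- swing_handle (a point): Middle of the black upright handle on the free end of the swing arm: 21 mm across, 48 mm long (from 28 mm below this point to 20 mm above it), 225 mm from the post axis, 100 mm from the screw axis. It is fixed to the arm.
- swing_arm (a joint): Angle of the swing arm about the vertical post: 0 with the screw over the seat, growing as the arm swings clockwise seen from above (the handle moves to the left, +y, then away); stop at 1.22 rad. A stiff pivot (1.7 N m, about 8 N at the handle); it stays where it is left.
- sleeve: The small pale moulded sleeve that stands in the stand: open tube, 47 mm across outside, about 37 mm inside, 85 mm tall, 0.09 kg. Origin: centre of its lower end; z up along it.
- tray: Open grey plastic tray on the right: 170 (x) x 150 (y) x 35 mm outside, walls 4 mm, fixed to the surface. Origin: centre of its underside; inner floor about 4 mm above it. The near (-x) half is empty.
- done_sleeve: A shorter sleeve of the same kind (45 mm across, 75 mm tall) that already stands in the far (+x) half of the tray. Origin: centre of its lower end. Leave it standing.
- gauge_big: Bystander: stepped steel plug gauge standing on its wide end, 48 mm across, 98 mm tall. Origin: centre of its underside.
- gauge_small: Bystander: smaller stepped plug gauge, 38 mm across, 98 mm tall, standing to the right of the stand's base beside the post. Origin: centre of its underside.
- grease: Bystander: red grease tin, 72 mm across, 75 mm tall. Origin: centre of its underside.
- spray: Bystander: amber bottle with a black cap, 59 mm across, 169 mm tall. Origin: centre of its underside.
Things that resemble listed ones, but are neither listed nor needed, are in the scene too. What is shaped like the sleeve but purple is not meant.

How it is judged (in metres and radians):
On the way, in this order (a step that is already met when the one before it is completed fails the run):
1. with the arm still over the seat, the screw is wound right up to its stop (within 0.6 mm of rise) (z of wheel_hub in the frame of stand above 0.2534 m and value of joint swing_arm below 0.35 rad and horizontal distance between sleeve and stand below 0.012 m), for 0.2 s.
2. the arm is swung aside as far as it goes (1.10 rad or more) with the sleeve still standing in the seat (value of joint swing_arm above 1.1 rad and horizontal distance between sleeve and stand below 0.012 m), for 0.2 s.
At the end, for the whole second after the job is handed in: the sleeve stands upright (within 5 degrees) and at rest on the floor of the tray, inside its walls, with the shorter sleeve still upright in the tray; the screw is still wound up (within 2 mm of its stop) and the arm swung aside (1.08 rad or more of 1.22) (x of sleeve in the frame of tray between -0.062 and 0.062 m and y of sleeve in the frame of tray between -0.052 and 0.052 m and z of sleeve in the frame of tray between 0.001 and 0.009 m and angle between each of sleeve, done_sleeve's own z axis and vertical below 0.08 rad and linear speed of sleeve below 0.02 m/s and z of done_sleeve in the frame of tray below 0.009 m and z of wheel_hub in the frame of stand above 0.252 m and value of joint swing_arm above 1.08 rad); the robot touches nothing.
It fails at once if the stand is rocked by more than 3 degrees or dragged more than 12 mm (angle between stand's own z axis and vertical above 0.05 rad or distance of stand from where it was at the start of the episode above 0.012 m).
It fails at once if the sleeve is pressed against the stand or its plug with over 20 N (contact force between sleeve and stand above 20 N).
It fails at once if the sleeve is tipped over (angle between sleeve's own z axis and vertical above 0.6 rad).
It fails at once if the sleeve is dropped or thrown (over 0.9 m/s) (linear speed of sleeve above 0.9 m/s).
It fails at once if a bystander or the other sleeve is pushed away by more than 25 mm (distance of any of done_sleeve, gauge_big, gauge_small, grease, spray from where it was at the start of the episode above 0.025 m).
It also fails if it takes over 72 s, if anything falls off the work surface, if the arm or the gripper's body presses on something with over 40 N, if the wrist force passes 120 N, or if a joint passes its speed limit or range.

## Robot

A 7-joint arm with a two-finger parallel gripper is mounted at the origin on a cart in front of the work surface, level with it; the furniture and walls round the work are solid. World frame = base frame: x ahead of the robot, y to its left, z up, the work surface at z = 0. Lengths are in mm, angles in rad, forces in N, time in s.
With the tool pointing down it reaches from about 400 to 850 mm from the base axis. Payload 4.5 kg.
Tool frame: the origin (TCP) lies midway between the tips of the shut fingers; the grasp point (between the pads) lies 19 mm behind it; z points along the fingers, y is the direction in which the jaws open and shut (so a half turn about z gives the same grasp; the last joint's range is limited). The gripper opens to 88 mm and grips with 3 to 60 N. Pads are 18 mm wide; open, the fingers measure 123 mm over their backs; the gripper's body (75 mm by 187 mm) begins 45 mm behind the grasp point.
Start: joints at [-1.067, 0.689, -0.195, 1.565, 0.157, 0.902, -0.215], TCP at [282.928, 557.32, 238.743] pointing down, gripper open.
Joint ranges: [-3.01, 3.01], [-0.46, 2.08], [-1.47, 1.51], [0.13, 2.56], [-1, 4.14], [0.04, 2.09], [-2.66, 2.66]. Speed limits (rad/s): [2.57, 2.57, 3.14, 3.14, 3.14, 3.14, 3.14].

## Interface

Orientations are given as a unit quaternion [x, y, z, w].
In Python, from rig import robot gives the robot as it stands. The module is installed in compiled form; this text tells all that it offers.
- The arm moves only by the tool jog_arm, never from a script. Its argument "series" is a list of rows, each a list of 5 numbers: the shift along the world's x, y, z in m, then the turn about the world's z in rad, then the opening in per cent of the stroke, from 0 (shut) to 100 (fully open). A call has 1 to 20 rows; each row shifts and turns the commanded pose from where the row before left it; what a row does not reach is not made up. A row lasts 1/8 s, in which the tool goes at most 62.5 mm and 10.7 degrees, less where a joint would pass 70% of its speed; a pose out of reach is approached as far as the arm can. A call with a gripper value outside its range is refused whole. The fingers move at their own pace and stop on an object; "grip_force" is the grip in N (left out, the last holds). Time passes only in rows, so rows that do not move let the fingers close. It gives the time, the measured TCP pose, the force and the opening at its end, in the units of the state.
- robot.observe(): the state, without advancing time (a new reading comes with each control period).
- robot.camera(name): name is "scene" or "top" or "wrist"; returns a dict with "color" (420x560x3 uint8, blue, green, red), "depth" (420x560 float32, mm along the optical axis (not along the pixel's ray), 0 where there is no reading), "fx", "fy", "cx", "cy" (pixels), "distortion" ([k1, k2, p1, p2, k3] as OpenCV has them; the pictures are not rectified), "rvec" (rotation vector, rad) and "tvec" (3), from world to camera coordinates, as OpenCV has them. Camera axes: x right, y down, z forward; pixel columns grow to the right and rows downward; lengths in mm; the calibration is good to about 2 mm. A picture is of the moment at which its call begins.
- robot.finish_job(): hands the job in, once; it reports no verdict.
Trained networks look in a picture, given as the dict that the camera call returned (one of the last four; its "shot" number tells which), for a name from the list of things; names that differ only in an ending like _2 or _b are one class to them, and where a whole thing is asked for, a point or a joint stands for the part that bears it (a point fixed in the world has none). Each returns a list of dicts, best first, with "score" (0 to 1); they miss things now and then, are a little off and sometimes report something else, mostly with a low value. They report only what shows in the picture. A call takes as long as a camera call. They do not tell look-alikes from the thing itself.
- robot.recognise(name, picture): "point" ([column, row] in pixels, amid what is visible of it).
- robot.mark_of(name, picture): "point" ([column, row] in pixels: a listed point, or the origin of a listed thing).
The state is a dict: "time_s": time; "joint_pos": joint angles; "qvel": joint speeds; "tau": joint torques, N m; "ee_pos": TCP position; "ee_rot": TCP orientation; "ft_force": force on the tool from outside, world axes, zero at the start; "wrist_torque": the same for the moment, N m; "grip_width": finger opening in mm.
Only numpy, scipy, OpenCV 4.12 (cv2) and the standard library are available. Lean on these libraries where they do the work, as an engineer would, in place of code of your own. Each camera call takes 0.05 s, during which the arm holds its last target. There are 200 camera calls.

## Working session

There is one attempt and no reset: what is moved stays moved. The work goes in short steps, Python scripts to look and compute and a tool call to move; the robot and the scene stay as the last step left them, time stands still between calls to the robot, and variables do not carry over. Pictures are saved under pics/ and viewed, about 8 in all and at most 12, crops included, and the job is handed in when it is done.

Besides the shell and the picture viewer there is one more tool, called as a command line: name --pt "numbers of a row" for each row, then --argument value for the rest. jog_arm: Moves the arm, as the interface text tells. Its arguments: {"type":"object","properties":{"series":{"type":"array"},"grip_force":{"type":"number"}},"required":["series"]}

```bash
mkdir -p pics
cat > h.py <<'E'
import numpy as np, cv2
from rig import robot
def K(p): return np.array([[p['fx'],0,p['cx']],[0,p['fy'],p['cy']],[0,0,1.]]),np.array(p['distortion'],float)
def ray(p,uv):
    k,d=K(p); R=cv2.Rodrigues(np.array(p['rvec'],float))[0]; t=np.array(p['tvec'],float).ravel()
    n=cv2.undistortPoints(np.array([[uv]],float),k,d).ravel()
    return -R.T@t, R.T@np.array([n[0],n[1],1.])
def at_z(p,uv,z):
    o,v=ray(p,uv); return o+v*(z-o[2])/v[2]
def by_depth(p,uv):
    u,v=np.round(uv).astype(int); w=p['depth'][max(v-1,0):v+2,max(u-1,0):u+2]; w=w[w>0]
    o,r=ray(p,uv); return o+r*np.median(w) if len(w) else None
def tri(obs):
    A=np.zeros((3,3));b=np.zeros(3)
    for p,uv in obs:
        o,v=ray(p,uv); v=v/np.linalg.norm(v); M=np.eye(3)-np.outer(v,v); A+=M;b+=M@o
    x=np.linalg.solve(A,b)
    res=[np.linalg.norm(np.cross(x-ray(p,uv)[0],ray(p,uv)[1]/np.linalg.norm(ray(p,uv)[1]))) for p,uv in obs]
    return x,max(res)
E
python3 - <<'E'
from h import *
np.set_printoptions(precision=1,suppress=True)
S=robot.camera('scene');T=robot.camera('top')
cv2.imwrite('pics/a.png',S['color']);cv2.imwrite('pics/b.png',T['color'])
for n in ['stand','post_top','wheel_hub','grip_mid','swing_handle','sleeve','tray','done_sleeve','gauge_big','gauge_small','grease','spray']:
    m=[robot.mark_of(n,p)[:2] for p in (S,T)]
    print(n,[[(np.round(d['point']).astype(int).tolist(),round(d['score'],2)) for d in x] for x in m], end=' ')
    if m[0] and m[1]: print(*tri([(S,m[0][0]['point']),(T,m[1][0]['point'])]))
    else: print()
s=robot.observe();print(s['ee_pos'],s['ee_rot'],s['ft_force'],s['time_s'])
E
```

```text
stand [[([281, 287], 0.95)], [([338, 188], 0.25)]] [620.2 -91.9 -21. ] 77.8555091178381
post_top [[([289, 179], 0.65), ([340, 267], 0.48)], [([294, 173], 0.83)]] [664.9 -12.9 219.2] 0.37933909055976095
wheel_hub [[([281, 193], 0.87)], [([306, 217], 0.93)]] [545.  -46.7 244.7] 0.17616054604440115
grip_mid [[([284, 197], 0.64)], [([319, 233], 0.49)]] [502.1 -77.5 260.8] 1.3460385590201407
swing_handle [[([272, 225], 0.83)], [([313, 256], 0.96), ([381, 185], 0.48)]] [448.1 -70.7 224. ] 3.617718242374271
sleeve [[([282, 276], 0.69), ([228, 254], 0.63)], [([245, 206], 0.71), ([304, 224], 0.46)]] [639.2  75.4 -75. ] 69.89353427341608
tray [[([386, 331], 0.96)], [([387, 245], 0.92), ([384, 226], 0.3)]] [ 488.5 -303.8   10.6] 0.9633375536325636
done_sleeve [[([389, 316], 0.9)], [([388, 229], 0.68)]] [ 534.5 -302.5   11.1] 1.560810501358911
gauge_big [[([149, 278], 0.8)], [([206, 256], 0.71)]] [440.5 253.6   1.3] 6.474843865242431
gauge_small [[([340, 268], 0.82)], [([341, 189], 0.42)]] [ 655.9 -156.9   10.8] 4.631480290753841
grease [[([169, 247], 0.71)], [([194, 216], 0.78)]] [564.1 292.8   6.2] 4.725491138903925
spray [[([397, 282], 0.97)], [([381, 183], 0.79)]] [ 679.3 -286.5   -7.3] 0.35839049914974674
[282.9 557.3 238.8] [0.2 1.  0.  0. ] [-0.1  1.  -0.1] 1.3
```

View pics/a.png

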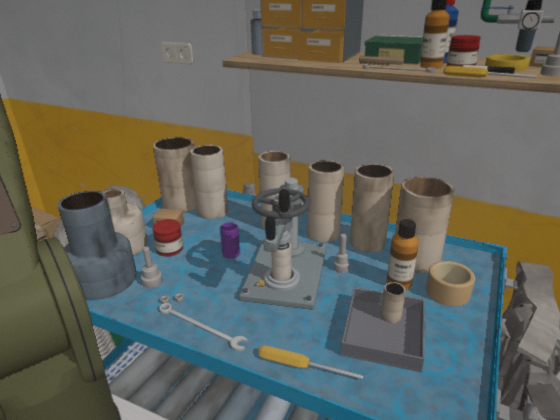

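View pics/b.png

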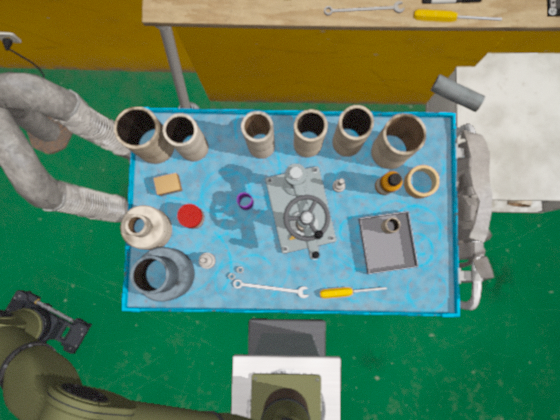

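jog_arm --pt "0 0 0.05 0 50" --pt "0 0 0.05 0 50" --pt "0.01 -0.035 0.02 0.06 50" --pt "0.012 -0.038 0 0.06 50" --pt "0.012 -0.038 0 0.06 50" --pt "0.012 -0.038 0 0.06 50" --pt "0.012 -0.038 0 0.06 50" --pt "0.012 -0.038 0 0.06 50" --pt "0.012 -0.038 0 0.06 50" --pt "0.012 -0.038 0 0.06 50" --pt "0.012 -0.038 0 0.06 50" --pt "0.012 -0.038 0 0.06 50" --pt "0.012 -0.038 0 0.06 50" --pt "0.012 -0.038 0 0.06 50" --pt "0.012 -0.038 0 0.06 50" --pt "0.012 -0.038 0 0.06 50" --pt "0.012 -0.038 0 0.06 50" --pt "0.012 -0.035 0 0.06 50" --pt "0 0 0 0.06 50" --pt "0 0 0 0 50"

```text
time_s: 3.8
ee_pos: [472.9, -44.9, 358.7]
ee_rot: [-0.271, 0.963, 0.0, 0.0]
ft_force: [-0.8, -0.1, 0.3]
grip_width: 44.1
```

```bash
cat >> h.py <<'E'
from scipy.spatial.transform import Rotation as Ro
np.set_printoptions(precision=1,suppress=True)
def st():
    s=robot.observe(); y=Ro.from_quat(s['ee_rot']).as_matrix()[:,1]
    print('t',round(s['time_s'],2),'tcp',s['ee_pos'],'jaw deg',round(np.degrees(np.arctan2(y[1],y[0])),1),'F',np.array(s['ft_force']),'w',round(float(s['grip_width']),1),'q',np.round(s['joint_pos'],2)); return s
E
python3 - <<'E'
from h import *
st();W=robot.camera('wrist');S=robot.camera('scene');T=robot.camera('top')
cv2.imwrite('pics/c.png',W['color'])
for n in ['post_top','wheel_hub','grip_mid','swing_handle','sleeve']:
    obs=[]
    for p in (W,S,T):
        m=robot.mark_of(n,p)
        print(n,[(np.round(d['point']).tolist(),round(d['score'],2)) for d in m[:2]],end=' ')
        if m and m[0]['score']>.4: obs.append((p,m[0]['point']))
    print()
    for o in (obs,obs[:2],obs[::2]):
        if len(o)>1: print('   ',*tri(o))
E
```

```text
t 3.8 tcp [472.9 -44.9 358.7] jaw deg 121.4 F [-0.8 -0.1  0.3] w 44.1 q [ 0.2  0.3 -0.3  1.8  0.1  1.   2. ]
post_top [] post_top [([289.0, 181.0], 0.86)] post_top [([295.0, 170.0], 0.85)] 
    [671.  -12.3 211. ] 4.088272448472284
    [671.  -12.3 211. ] 4.088272448472284
wheel_hub [([236.0, 267.0], 0.91)] wheel_hub [([281.0, 197.0], 0.77)] wheel_hub [([306.0, 216.0], 0.71), ([338.0, 185.0], 0.54)] 
    [550.7 -44.9 233. ] 2.0425411168195464
    [554.1 -43.4 230.1] 1.0263019640650026
    [549.2 -45.6 239.7] 0.29260959041974494
grip_mid [([226.0, 214.0], 0.77)] grip_mid [([281.0, 195.0], 0.58), ([338.0, 268.0], 0.41)] grip_mid [([305.0, 226.0], 0.27)] 
    [493.5 -76.5 269.8] 4.178279943586088
    [493.5 -76.5 269.8] 4.178279943586088
swing_handle [([269.0, 158.0], 0.73)] swing_handle [([273.0, 227.0], 0.59), ([385.0, 331.0], 0.56)] swing_handle [] 
    [451.7 -72.1 218. ] 2.0804945219422333
    [451.7 -72.1 218. ] 2.0804945219422333
sleeve [([323.0, 272.0], 0.65)] sleeve [([284.0, 276.0], 0.97), ([233.0, 255.0], 0.77)] sleeve [([247.0, 204.0], 0.52)] 
    [628.9  90.8 -42.8] 94.45582998806391
    [619.9  58.9 -17.7] 73.31021365527211
    [604.2 124.3  14.7] 1.1527021631860142
```

View pics/c.png

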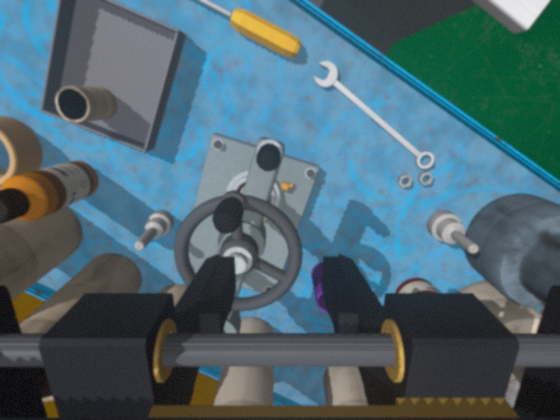

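Wrist view: wheel ring around (238,251), hub (236,258), revolving grip top (229,212), swing-handle top (268,157). Candidates for the sleeve are the seat sleeve at scene (282,262), purple (229,241, rejected), the tray one (393,303), and the big ones at the back. The one in the stand is the match. Next I'll take depths for the parts I grasp.

Run:
```python
from h import *
W=robot.camera('wrist')
D=W['depth']; k,d=K(W); R=cv2.Rodrigues(np.array(W['rvec'],float))[0]; t=np.array(W['tvec'],float).ravel()
v,u=np.mgrid[0:420,0:560]; n=cv2.undistortPoints(np.stack([u,v],-1).reshape(-1,1,2).astype(float),k,d).reshape(420,560,2)
P=(np.dstack([n*D[...,None],D])-t)@R; P[D==0]=np.nan
np.save('P.npy',P)
def blob(name,c,r,z0,z1):
    y,x=c[1],c[0]; q=P[y-r:y+r,x-r:x+r].reshape(-1,3); q=q[(q[:,2]>z0)&(q[:,2]<z1)]
    print(name,len(q),np.median(q,0) if len(q) else '', 'ranges',np.percentile(q,[3,97],axis=0).ravel() if len(q) else '')
blob('griptop',(229,210),22,262,300)
blob('handletop',(268,157),20,230,260)
blob('hub',(236,260),20,228,262)
q=P[190:315,170:305].reshape(-1,3); q=q[(q[:,2]>205)&(q[:,2]<238)]
# rim circle fit
from scipy.optimize import least_squares
f=lambda p:np.hypot(q[:,0]-p[0],q[:,1]-p[1])-57
s=least_squares(f,[547,-46],loss='cauchy',f_scale=3);print('rim',s.x,np.median(q[:,2]),np.percentile(q[:,2],[5,50,95]))
print(P[210,229],P[157,268],P[258,236])
```

```text
griptop 675 [496.4 -78.  275.7] ranges [489.9 -87.2 264.3 506.1 -68.  278.5]
handletop 460 [448.  -72.1 240.1] ranges [440.4 -80.4 231.2 456.6 -63.3 242.3]
hub 638 [539.9 -45.9 231.8] ranges [531.4 -61.8 228.2 552.  -32.8 241.3]
rim [544.5 -49. ] 227.22096751803454 [221.4 227.2 231.3]
[490.8 -79.1 273. ] [446.6 -72.5 240.9] [540.6 -50.  240.2]
```

jog_arm --pt "0.013 -0.0165 -0.02 0.03 50" --pt "0.013 -0.0165 -0.02 0.02 50" --pt "0 0 -0.025 0 50" --pt "0 0 -0.025 0 50" --pt "0 0 -0.014 0 50" --pt "0 0 -0.01 0 50" --pt "0 0 0 0 50" --pt "0 0 0 0 0" --pt "0 0 0 0 0" --pt "0 0 0 0 0" --pt "0 0 0 0 0" --grip_force 12

```text
time_s: 6.12
ee_pos: [499.0, -77.3, 245.2]
ee_rot: [-0.296, 0.955, 0.0, 0.0]
ft_force: [-1.5, 0.9, 5.8]
grip_width: 22.2
```

Run:
```python
from h import *
st();W=robot.camera('wrist');cv2.imwrite('pics/d.png',W['color'])
C=np.array([544.5,-47]);s=robot.observe();p=np.array(s['ee_pos'][:2])-C;print(np.hypot(*p),np.degrees(np.arctan2(p[1],p[0])))
a0=np.arctan2(p[1],p[0])
```

```text
t 6.12 tcp [499.  -77.3 245.2] jaw deg 124.4 F [-1.5  0.9  5.8] w 22.2 q [ 0.3  0.5 -0.3  1.9  0.2  0.7  2. ]
54.64758167377696 -146.33892541029493
```

View pics/d.png

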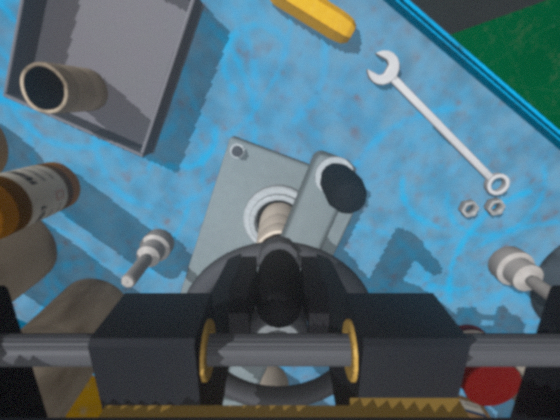

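```bash
cat > circ.py <<'E'
import numpy as np,sys
a=float(sys.argv[1]);st=float(sys.argv[2]);n=int(sys.argv[3]);r=.055
A=np.radians(a+st*np.arange(n+1));p=r*np.c_[np.cos(A),np.sin(A)]
print([[*np.round(d,4).tolist(),round(st/360*.01,5),0,0] for d in np.diff(p,axis=0)])
E
python3 circ.py 213.7 15 24
```

```text
[[0.0095, -0.0108, 0.00042, 0, 0], [0.0119, -0.008, 0.00042, 0, 0], [0.0136, -0.0046, 0.00042, 0, 0], [0.0143, -0.001, 0.00042, 0, 0], [0.0141, 0.0028, 0.00042, 0, 0], [0.0129, 0.0063, 0.00042, 0, 0], [0.0108, 0.0095, 0.00042, 0, 0], [0.008, 0.0119, 0.00042, 0, 0], [0.0046, 0.0136, 0.00042, 0, 0], [0.001, 0.0143, 0.00042, 0, 0], [-0.0028, 0.0141, 0.00042, 0, 0], [-0.0063, 0.0129, 0.00042, 0, 0], [-0.0095, 0.0108, 0.00042, 0, 0], [-0.0119, 0.008, 0.00042, 0, 0], [-0.0136, 0.0046, 0.00042, 0, 0], [-0.0143, 0.001, 0.00042, 0, 0], [-0.0141, -0.0028, 0.00042, 0, 0], [-0.0129, -0.0063, 0.00042, 0, 0], [-0.0108, -0.0095, 0.00042, 0, 0], [-0.008, -0.0119, 0.00042, 0, 0], [-0.0046, -0.0136, 0.00042, 0, 0], [-0.001, -0.0143, 0.00042, 0, 0], [0.0028, -0.0141, 0.00042, 0, 0], [0.0063, -0.0129, 0.00042, 0, 0]]
```

jog_arm --pt "0.0095 -0.0108 0.0004 0 0" --pt "0.0119 -0.008 0.0004 0 0" --pt "0.0136 -0.0046 0.0004 0 0" --pt "0.0143 -0.001 0.0005 0 0"

```text
time_s: 6.68
ee_pos: [546.8, -102.0, 246.8]
ee_rot: [-0.295, 0.955, 0.001, -0.002]
ft_force: [-7.1, 2.8, 8.7]
grip_width: 22.1
```

```bash
python3 -c "
from h import *
s=st();c=np.array([499,-77.3])+np.array([49.3,-24.4]);print('cmd',c)"
```

```text
t 6.67 tcp [ 546.8 -102.   246.8] jaw deg 124.4 F [-7.1  2.8  8.7] w 22.1 q [ 0.3  0.6 -0.3  1.8  0.2  0.8  2. ]
cmd [ 548.3 -101.7]
```

jog_arm --pt "0.0141 0.0028 0.0004 0 0" --pt "0.0129 0.0063 0.0004 0 0" --pt "0.0108 0.0095 0.0004 0 0" --pt "0.008 0.0119 0.0004 0 0" --pt "0.0046 0.0136 0.0004 0 0" --pt "0.001 0.0143 0.0004 0 0"

```text
time_s: 7.42
ee_pos: [599.9, -47.4, 249.4]
ee_rot: [-0.294, 0.956, -0.003, -0.001]
ft_force: [-1.1, -6.2, 5.2]
grip_width: 22.6
```

Angle ≈0°; tangential about 6 N, radial 1 N: the axis estimate is good.

jog_arm --pt "-0.0028 0.0141 0.0004 0 0" --pt "-0.0063 0.0129 0.0004 0 0" --pt "-0.0095 0.0108 0.0004 0 0" --pt "-0.0119 0.008 0.0004 0 0" --pt "-0.0136 0.0046 0.0004 0 0" --pt "-0.0143 0.001 0.0004 0 0" --pt "-0.0141 -0.0028 0.0004 0 0" --pt "-0.0129 -0.0063 0.0004 0 0" --pt "-0.0108 -0.0095 0.0004 0 0" --pt "-0.008 -0.0119 0.0004 0 0" --pt "-0.0046 -0.0136 0.0004 0 0"

```text
time_s: 8.8
ee_pos: [491.5, -33.6, 253.9]
ee_rot: [-0.297, 0.955, 0.001, 0.002]
ft_force: [0.3, 6.2, 4.2]
grip_width: 22.3
```

```bash
python3 -c "
from h import *
C=np.array([544.5,-47]);s=st();p=np.array(s['ee_pos'][:2])-C;print(np.hypot(*p),np.degrees(np.arctan2(p[1],p[0]))%360)"; python3 circ.py 168.7 6 60
```

```text
t 8.8 tcp [491.5 -33.6 253.9] jaw deg 124.6 F [0.3 6.2 4.2] w 22.3 q [ 0.2  0.5 -0.3  1.9  0.2  0.7  1.9]
54.69638975219781 165.82976503047894
[[-0.0008, -0.0057, 0.00017, 0, 0], [-0.0002, -0.0058, 0.00017, 0, 0], [0.0004, -0.0057, 0.00017, 0, 0], [0.001, -0.0057, 0.00017, 0, 0], [0.0016, -0.0055, 0.00017, 0, 0], [0.0021, -0.0053, 0.00017, 0, 0], [0.0027, -0.0051, 0.00017, 0, 0], [0.0032, -0.0048, 0.00017, 0, 0], [0.0037, -0.0044, 0.00017, 0, 0], [0.0041, -0.004, 0.00017, 0, 0], [0.0045, -0.0036, 0.00017, 0, 0], [0.0049, -0.0031, 0.00017, 0, 0], [0.0052, -0.0026, 0.00017, 0, 0], [0.0054, -0.002, 0.00017, 0, 0], [0.0056, -0.0014, 0.00017, 0, 0], [0.0057, -0.0008, 0.00017, 0, 0], [0.0058, -0.0002, 0.00017, 0, 0], [0.0057, 0.0004, 0.00017, 0, 0], [0.0057, 0.001, 0.00017, 0, 0], [0.0055, 0.0016, 0.00017, 0, 0], [0.0053, 0.0021, 0.00017, 0, 0], [0.0051, 0.0027, 0.00017, 0, 0], [0.0048, 0.0032, 0.00017, 0, 0], [0.0044, 0.0037, 0.00017, 0, 0], [0.004, 0.0041, 0.00017, 0, 0], [0.0036, 0.0045, 0.00017, 0, 0], [0.0031, 0.0049, 0.00017, 0, 0], [0.0026, 0.0052, 0.00017, 0, 0], [0.002, 0.0054, 0.
[... 371 characters left out ...]
017, 0, 0], [-0.0045, 0.0036, 0.00017, 0, 0], [-0.0049, 0.0031, 0.00017, 0, 0], [-0.0052, 0.0026, 0.00017, 0, 0], [-0.0054, 0.002, 0.00017, 0, 0], [-0.0056, 0.0014, 0.00017, 0, 0], [-0.0057, 0.0008, 0.00017, 0, 0], [-0.0058, 0.0002, 0.00017, 0, 0], [-0.0057, -0.0004, 0.00017, 0, 0], [-0.0057, -0.001, 0.00017, 0, 0], [-0.0055, -0.0016, 0.00017, 0, 0], [-0.0053, -0.0021, 0.00017, 0, 0], [-0.0051, -0.0027, 0.00017, 0, 0], [-0.0048, -0.0032, 0.00017, 0, 0], [-0.0044, -0.0037, 0.00017, 0, 0], [-0.004, -0.0041, 0.00017, 0, 0], [-0.0036, -0.0045, 0.00017, 0, 0], [-0.0031, -0.0049, 0.00017, 0, 0], [-0.0026, -0.0052, 0.00017, 0, 0], [-0.002, -0.0054, 0.00017, 0, 0], [-0.0014, -0.0056, 0.00017, 0, 0]]
```

jog_arm --pt "-0.0008 -0.0057 0.0002 0 0" --pt "-0.0002 -0.0058 0.0002 0 0" --pt "0.0004 -0.0057 0.0002 0 0" --pt "0.001 -0.0057 0.0002 0 0" --pt "0.0016 -0.0055 0.0001 0 0" --pt "0.0021 -0.0053 0.0001 0 0" --pt "0 0 0 0 0"

```text
time_s: 9.68
ee_pos: [494.7, -69.3, 254.9]
ee_rot: [-0.296, 0.955, 0.0, 0.0]
ft_force: [-2.9, 2.2, 8.2]
grip_width: 22.3
```

```bash
cat > w.py <<'E'
from h import *
import sys
C=np.array([544.5,-47]);s=st();p=np.array(s['ee_pos'][:2])-C;a=np.arctan2(p[1],p[0]);F=np.array(s['ft_force'])
print(np.hypot(*p),np.degrees(a)%360,'tang F',F@[-np.sin(a),np.cos(a),0],'rad F',F@[np.cos(a),np.sin(a),0])
E
python3 w.py
```

```text
t 9.68 tcp [494.7 -69.3 254.9] jaw deg 124.4 F [-2.9  2.2  8.2] w 22.3 q [ 0.2  0.5 -0.3  1.9  0.2  0.8  2. ]
54.5966456459128 204.1449936420888 tang F -3.21202347348761 rad F 1.7881849973164876
```

jog_arm --pt "0 0 0 -0.18 0" --pt "0 0 0 -0.18 0" --pt "0 0 0 -0.18 0" --pt "0 0 0 -0.18 0" --pt "0 0 0 -0.18 0" --pt "0 0 0 -0.18 0" --pt "0 0 0 -0.18 0" --pt "0 0 0 -0.18 0" --pt "0 0 0 -0.18 0" --pt "0.0027 -0.0051 0.0002 0 0"

```text
time_s: 10.92
ee_pos: [497.3, -72.9, 255.1]
ee_rot: [0.488, 0.873, 0.001, -0.001]
ft_force: [-1.9, 4.6, 7.9]
grip_width: 22.5
```

```bash
python3 w.py
```

```text
t 10.93 tcp [497.3 -72.9 255.1] jaw deg 31.6 F [-1.9  4.6  7.9] w 22.5 q [-0.1  0.5  0.2  1.9 -0.1  0.7  0.8]
53.87104889274651 208.7770076994524 tang F -4.953020790792766 rad F -0.6085749480492726
```

jog_arm --pt "0.0032 -0.0048 0.0002 0.1 0" --pt "0.0037 -0.0044 0.0002 0.1 0"

```text
time_s: 11.18
ee_pos: [504.1, -82.7, 255.4]
ee_rot: [0.396, 0.918, 0.001, -0.001]
ft_force: [-3.2, 4.6, 8.2]
grip_width: 22.5
```

jog_arm --pt "0.0041 -0.004 0.0002 0.1 0" --pt "0.0045 -0.0036 0.0002 0.1 0"

```text
time_s: 11.42
ee_pos: [512.5, -90.5, 255.8]
ee_rot: [0.303, 0.953, 0.001, -0.001]
ft_force: [-4.4, 4.7, 6.9]
grip_width: 22.5
```

jog_arm --pt "0.0049 -0.0031 0.0002 0.1 0" --pt "0.0052 -0.0026 0.0002 0.1 0"

```text
time_s: 11.68
ee_pos: [522.2, -96.4, 256.1]
ee_rot: [0.206, 0.978, 0.001, -0.001]
ft_force: [-4.3, 3.6, 7.4]
grip_width: 22.4
```

jog_arm --pt "0.0054 -0.002 0.0002 0.1 0" --pt "0.0056 -0.0014 0.0002 0.1 0"

```text
time_s: 11.92
ee_pos: [532.9, -100.1, 256.4]
ee_rot: [0.108, 0.994, 0.001, -0.001]
ft_force: [-5.2, 2.9, 8.1]
grip_width: 22.9
```

jog_arm --pt "0.0057 -0.0008 0.0002 0.1 0" --pt "0.0058 -0.0002 0.0002 0.1 0"

```text
time_s: 12.18
ee_pos: [544.1, -101.5, 256.8]
ee_rot: [0.008, 1.0, 0.0, -0.002]
ft_force: [-5.7, 3.1, 7.8]
grip_width: 22.7
```

jog_arm --pt "0.0057 0.0004 0.0002 0.1 0" --pt "0.0057 0.001 0.0002 0.1 0"

```text
time_s: 12.42
ee_pos: [555.3, -100.6, 257.1]
ee_rot: [-0.092, 0.996, 0.0, -0.002]
ft_force: [-6.3, 1.7, 8.4]
grip_width: 22.4
```

jog_arm --pt "0.0055 0.0016 0.0002 0.1 0" --pt "0.0053 0.0021 0.0002 0.1 0"

```text
time_s: 12.68
ee_pos: [566.0, -97.6, 257.4]
ee_rot: [-0.19, 0.982, -0.0, -0.002]
ft_force: [-6.2, -0.2, 7.8]
grip_width: 22.9
```

jog_arm --pt "0.0051 0.0027 0.0002 0.1 0" --pt "0.0048 0.0032 0.0002 0.1 0"

```text
time_s: 12.92
ee_pos: [575.8, -92.4, 257.8]
ee_rot: [-0.287, 0.958, -0.0, -0.002]
ft_force: [-6.3, -1.1, 7.2]
grip_width: 22.6
```

jog_arm --pt "0.0044 0.0037 0.0002 0.1 0" --pt "0.004 0.0041 0.0002 0.1 0"

```text
time_s: 13.18
ee_pos: [584.4, -85.4, 258.1]
ee_rot: [-0.381, 0.925, -0.001, -0.003]
ft_force: [-6.0, -2.8, 6.8]
grip_width: 22.8
```

jog_arm --pt "0.0036 0.0045 0.0002 0.1 0" --pt "0.0031 0.0049 0.0002 0.1 0"

```text
time_s: 13.42
ee_pos: [591.4, -76.7, 258.4]
ee_rot: [-0.471, 0.882, -0.001, -0.002]
ft_force: [-4.2, -3.5, 5.4]
grip_width: 22.6
```

jog_arm --pt "0.0026 0.0052 0.0002 0 0" --pt "0.002 0.0054 0.0002 0 0"

```text
time_s: 13.68
ee_pos: [596.5, -66.7, 258.8]
ee_rot: [-0.47, 0.883, -0.002, -0.002]
ft_force: [-3.6, -5.1, 3.9]
grip_width: 22.4
```

```bash
python3 w.py
```

```text
t 13.68 tcp [596.5 -66.7 258.8] jaw deg 146.0 F [-3.6 -5.1  3.9] w 22.4 q [ 0.3  0.7 -0.4  1.6  0.3  0.9  2.3]
55.57199156309981 339.2135365377347 tang F -6.05601376902541 rad F -1.5255680518707293
```

jog_arm --pt "0.0014 0.0056 0.0002 0.08 0" --pt "0.0008 0.0057 0.0002 0.08 0"

```text
time_s: 13.92
ee_pos: [599.4, -55.9, 259.2]
ee_rot: [-0.54, 0.842, -0.002, -0.002]
ft_force: [-0.7, -4.3, 2.4]
grip_width: 22.4
```

jog_arm --pt "0.0002 0.0058 0.0002 0 0" --pt "-0.0004 0.0057 0.0002 0 0"

```text
time_s: 14.18
ee_pos: [600.1, -44.4, 259.6]
ee_rot: [-0.538, 0.843, -0.002, -0.001]
ft_force: [1.9, -5.3, 1.2]
grip_width: 22.4
```

jog_arm --pt "-0.001 0.0057 0.0003 0 0" --pt "-0.0016 0.0055 0.0003 0 0"

```text
time_s: 14.42
ee_pos: [598.3, -33.3, 260.0]
ee_rot: [-0.538, 0.843, -0.003, -0.0]
ft_force: [6.5, -12.4, -4.0]
grip_width: 22.2
```

jog_arm --pt "0 0 0 0 0"

```text
time_s: 14.55
ee_pos: [598.4, -33.5, 259.9]
ee_rot: [-0.538, 0.843, -0.003, -0.0]
ft_force: [3.5, -5.1, -1.8]
grip_width: 22.2
```

```bash
python3 w.py
```

```text
t 14.55 tcp [598.4 -33.5 259.9] jaw deg 155.1 F [ 3.5 -5.1 -1.8] w 22.2 q [ 0.2  0.7 -0.5  1.6  0.3  0.9  2.4]
55.579066283290075 14.005792130403124 tang F -5.841385206320446 rad F 2.149526771861031
```

jog_arm --pt "-0.0012 0.004 0.0001 0 0" --pt "0 0 0 0 0"

```text
time_s: 14.8
ee_pos: [598.5, -32.9, 260.0]
ee_rot: [-0.537, 0.843, -0.005, -0.0]
ft_force: [7.1, -12.2, -4.5]
grip_width: 22.4
```

```bash
python3 w.py
```

```text
t 14.8 tcp [598.5 -32.9 260. ] jaw deg 155.0 F [  7.1 -12.2  -4.5] w 22.4 q [ 0.2  0.7 -0.5  1.6  0.3  0.9  2.4]
55.839789375222125 14.624746188708125 tang F -13.57248037669952 rad F 3.785746648284066
```

jog_arm --pt "0.0012 -0.004 0 0 0" --pt "0 0 0 0 50" --pt "0 0 0 0 50" --pt "0 0 0 0 50" --pt "0 0 0.03 0 50" --pt "0 0 0.03 0 50" --pt "-0.03 -0.008 0.005 -0.17 50" --pt "-0.04 -0.01 0 -0.17 50" --pt "-0.04 -0.01 0 -0.17 50" --pt "-0.04 -0.01 0 -0.17 50" --pt "0 0 0 -0.19 50" --pt "0 0 0 0 50"

```text
time_s: 16.3
ee_pos: [446.8, -66.9, 325.7]
ee_rot: [-0.137, 0.991, -0.0, 0.0]
ft_force: [0.1, 0.2, -0.1]
grip_width: 43.9
```

Run:
```python
from h import *
s=st();W=robot.camera('wrist');S=robot.camera('scene');T=robot.camera('top');cv2.imwrite('pics/e.png',W['color'])
for n in ['swing_handle','wheel_hub']:
    m=[(p,robot.mark_of(n,p)) for p in (W,S,T)]; o=[(p,x[0]['point']) for p,x in m if x and x[0]['score']>.5]
    print(n,[(np.round(x[0]['point']).tolist(),round(x[0]['score'],2)) if x else None for p,x in m],tri(o) if len(o)>1 else '')
```

```text
t 16.3 tcp [446.8 -66.9 325.7] jaw deg 105.8 F [ 0.1  0.2 -0.1] w 43.9 q [ 0.2  0.3 -0.3  1.9  0.1  0.9  1.8]
swing_handle [([105.0, 253.0], 0.75), ([270.0, 226.0], 0.86), None] (array([ 422.6, -127. ,  296.5]), np.float64(54.779496270203005))
wheel_hub [([270.0, 340.0], 0.57), ([282.0, 189.0], 0.93), ([307.0, 214.0], 0.96)] (array([551.6, -46.7, 251.8]), np.float64(1.310723833575594))
```

View pics/e.png

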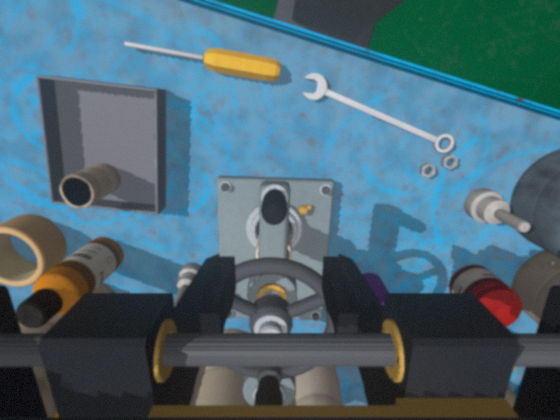

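The wheel is up: the hub reads about 252 mm, and the revolving grip is now at the back (268,385). The swing handle (274,205) lies between the fingers.

jog_arm --pt "0.001 -0.005 -0.03 0 50" --pt "0 0 -0.035 0 50" --pt "0 0 -0.03 0 50" --pt "0 0 -0.021 0 50" --pt "0 0 0 0 50" --pt "0 0 0 0 0" --pt "0 0 0 0 0" --pt "0 0 0 0 0" --pt "0 0 0 0 0" --grip_force 15

```text
time_s: 17.88
ee_pos: [448.1, -70.6, 210.1]
ee_rot: [-0.137, 0.991, 0.001, 0.001]
ft_force: [-1.9, 4.5, 4.2]
grip_width: 20.6
```

Run:
```python
from h import *
s=st(); e=np.array(s['ee_pos'][:2])
C=np.array([544.5,-47])
u=(C-e)/np.hypot(*(C-e));print('via axis: post',e+225*u, np.hypot(*(C-e)))
P0=np.array([665.5,-13.]);p=e-P0;print('r',np.hypot(*p),'ang',np.degrees(np.arctan2(p[1],p[0]))%360)
```

```text
t 17.88 tcp [448.1 -70.6 210.1] jaw deg 105.7 F [-1.9  4.5  4.2] w 20.6 q [ 0.2  0.5 -0.2  2.1  0.2  0.5  1.7]
via axis: post [666.7 -17.1] 99.23230555662943
r 224.88686235492244 ang 194.84206432067563
```

Run:
```python
import numpy as np
A=np.radians(194.6-4*np.arange(19));p=.225*np.c_[np.cos(A),np.sin(A)]
print([[*np.round(d,4).tolist(),0,-.07,0] for d in np.diff(p,axis=0)])
```

```text
[[-0.0034, 0.0153, 0, -0.07, 0], [-0.0023, 0.0155, 0, -0.07, 0], [-0.0013, 0.0157, 0, -0.07, 0], [-0.0002, 0.0157, 0, -0.07, 0], [0.0009, 0.0157, 0, -0.07, 0], [0.002, 0.0156, 0, -0.07, 0], [0.0031, 0.0154, 0, -0.07, 0], [0.0042, 0.0151, 0, -0.07, 0], [0.0052, 0.0148, 0, -0.07, 0], [0.0062, 0.0144, 0, -0.07, 0], [0.0072, 0.0139, 0, -0.07, 0], [0.0082, 0.0134, 0, -0.07, 0], [0.0091, 0.0128, 0, -0.07, 0], [0.01, 0.0121, 0, -0.07, 0], [0.0108, 0.0114, 0, -0.07, 0], [0.0116, 0.0106, 0, -0.07, 0], [0.0123, 0.0098, 0, -0.07, 0], [0.0129, 0.0089, 0, -0.07, 0]]
```

jog_arm --pt "-0.0017 0.0077 0 -0.035 0" --pt "-0.0017 0.0076 0 -0.035 0" --pt "-0.0023 0.0155 0 -0.07 0" --pt "-0.0013 0.0157 0 -0.07 0"

```text
time_s: 18.38
ee_pos: [441.9, -28.6, 210.1]
ee_rot: [-0.029, 1.0, -0.002, 0.001]
ft_force: [3.0, -8.0, 0.3]
grip_width: 20.4
```

```bash
cat > a.py <<'E'
from h import *
s=st();p=np.array(s['ee_pos'][:2])-[666,-14];a=np.arctan2(p[1],p[0]);F=np.array(s['ft_force'])
print('r',np.hypot(*p),'swing rad',round(np.radians(194.8)-a%(2*np.pi),3),'tang(cw)F',F@[np.sin(a),-np.cos(a),0],'rad F',F@[np.cos(a),np.sin(a),0])
E
python3 a.py
```

```text
t 18.38 tcp [441.9 -28.6 210.1] jaw deg 93.3 F [ 3.  -8.   0.3] w 20.4 q [ 0.1  0.5 -0.1  2.1  0.1  0.5  1.4]
r 224.52790283307536 swing rad 0.193 tang(cw)F -8.131894543140644 rad F -2.4621584740011615
```

8 N tangential, as expected. Carrying on.

jog_arm --pt "-0.0002 0.0157 0 -0.07 0" --pt "0.0009 0.0157 0 -0.07 0" --pt "0.002 0.0156 0 -0.07 0" --pt "0.0031 0.0154 0 -0.07 0" --pt "0.0042 0.0151 0 -0.07 0" --pt "0.0052 0.0148 0 -0.07 0"

```text
time_s: 19.12
ee_pos: [456.2, 63.5, 210.1]
ee_rot: [0.18, 0.984, -0.002, 0.0]
ft_force: [0.1, -8.9, 2.4]
grip_width: 20.3
```

```bash
python3 a.py
```

```text
t 19.12 tcp [456.2  63.5 210.1] jaw deg 69.2 F [ 0.1 -8.9  2.4] w 20.3 q [-0.2  0.5  0.   2.1  0.   0.5  1. ]
r 223.66983387430346 swing rad 0.612 tang(cw)F -8.29947481778681 rad F -3.2080663181722304
```

jog_arm --pt "0.0062 0.0144 0 -0.07 0" --pt "0.0072 0.0139 0 -0.07 0" --pt "0.0082 0.0134 0 -0.07 0" --pt "0.0091 0.0128 0 -0.07 0" --pt "0.01 0.0121 0 -0.07 0" --pt "0.0108 0.0114 0 -0.07 0"

```text
time_s: 19.88
ee_pos: [506.3, 141.6, 210.0]
ee_rot: [0.381, 0.925, -0.002, -0.001]
ft_force: [-4.0, -6.5, 6.8]
grip_width: 20.4
```

```bash
python3 a.py
```

```text
t 19.88 tcp [506.3 141.6 210. ] jaw deg 45.2 F [-4.  -6.5  6.8] w 20.4 q [-0.5  0.6  0.1  1.9 -0.1  0.7  0.6]
r 223.00853529553115 swing rad 1.031 tang(cw)F -7.445836675148913 rad F -1.6501691254166515
```

Stop at 1.22 (≈42 mm further). Take smaller steps now.

jog_arm --pt "0.0058 0.0053 0 -0.035 0" --pt "0.0058 0.0053 0 -0.035 0" --pt "0.0061 0.0049 0 -0.035 0" --pt "0.0061 0.0049 0 -0.035 0" --pt "0 0 0 0 0"

```text
time_s: 20.5
ee_pos: [530.9, 163.3, 210.1]
ee_rot: [0.443, 0.896, -0.001, -0.0]
ft_force: [-1.8, -3.3, 5.0]
grip_width: 20.5
```

```bash
python3 a.py
```

```text
t 20.5 tcp [530.9 163.3 210.1] jaw deg 37.4 F [-1.8 -3.3  5. ] w 20.5 q [-0.5  0.6  0.2  1.8 -0.2  0.7  0.5]
r 222.8677804205506 swing rad 1.178 tang(cw)F -3.436744732981277 rad F -1.5716565525697872
```

Feel for the stop in 4 mm steps.

jog_arm --pt "0.0033 0.0023 0 -0.02 0" --pt "0.0033 0.0022 0 -0.02 0" --pt "0 0 0 0 0"

```text
time_s: 20.88
ee_pos: [536.8, 167.6, 210.1]
ee_rot: [0.461, 0.887, -0.002, -0.001]
ft_force: [-3.6, -3.7, 6.2]
grip_width: 20.7
```

```bash
python3 a.py
```

```text
t 20.88 tcp [536.8 167.6 210.1] jaw deg 35.1 F [-3.6 -3.7  6.2] w 20.7 q [-0.5  0.7  0.2  1.8 -0.2  0.7  0.4]
r 222.82300639711298 swing rad 1.211 tang(cw)F -5.111236775264465 rad F -0.8927981510453785
```

jog_arm --pt "0.0034 0.0022 0 -0.02 0" --pt "0 0 0 0 0"

```text
time_s: 21.12
ee_pos: [540.1, 169.8, 210.1]
ee_rot: [0.47, 0.883, -0.002, -0.001]
ft_force: [-4.9, -3.0, 6.7]
grip_width: 20.4
```

```bash
python3 a.py
```

```text
t 21.12 tcp [540.1 169.8 210.1] jaw deg 34.0 F [-4.9 -3.   6.7] w 20.4 q [-0.5  0.7  0.2  1.8 -0.2  0.7  0.4]
r 222.77342520077715 swing rad 1.228 tang(cw)F -5.694175463101786 rad F 0.3059022740312829
```

jog_arm --pt "0.0035 0.0022 0 -0.02 0" --pt "0 0 0 0 0"

```text
time_s: 21.38
ee_pos: [541.0, 170.2, 209.9]
ee_rot: [0.479, 0.878, -0.004, -0.003]
ft_force: [-10.5, -7.2, 11.8]
grip_width: 20.2
```

```bash
python3 a.py
```

```text
t 21.38 tcp [541.  170.2 209.9] jaw deg 32.8 F [-10.5  -7.2  11.8] w 20.2 q [-0.5  0.7  0.2  1.8 -0.2  0.7  0.4]
r 222.56398372400116 swing rad 1.233 tang(cw)F -12.727840082916659 rad F -0.03208892819813115
```

Stop felt (12.7 N, no further motion). Release, rise and go over the sleeve.

jog_arm --pt "-0.0035 -0.0022 0 0.02 0" --pt "0 0 0 0 50" --pt "0 0 0 0 50" --pt "0 0 0 0 50" --pt "0 0 0.03 0 50" --pt "0 0 0.04 0 50" --pt "0 0 0.04 0 100" --pt "0 -0.02 0 -0.17 100" --pt "0 -0.033 0 -0.17 100" --pt "0 -0.033 0 -0.17 100" --pt "0 -0.033 0 -0.17 100" --pt "0 -0.033 0 -0.17 100" --pt "0 -0.033 0 -0.17 100" --pt "0 -0.033 0 -0.17 100" --pt "0 0 0 -0.17 100" --pt "0 0 0 0 100"

```text
time_s: 23.38
ee_pos: [541.5, -46.3, 319.1]
ee_rot: [0.92, 0.392, -0.0, 0.0]
ft_force: [-0.4, 0.6, 1.0]
grip_width: 88.1
```

Run:
```python
from h import *
s=st();W=robot.camera('wrist');S=robot.camera('scene');T=robot.camera('top');cv2.imwrite('pics/f.png',W['color'])
for n in ['swing_handle','wheel_hub','sleeve','stand','tray','done_sleeve']:
    m=[(p,robot.mark_of(n,p)) for p in (W,S,T)]; o=[(p,x[0]['point']) for p,x in m if x and x[0]['score']>.5]
    print(n,[(np.round(x[0]['point']).tolist(),round(x[0]['score'],2)) if x else None for p,x in m],tri(o) if len(o)>1 else '')
D=W['depth']; k,d=K(W); R=cv2.Rodrigues(np.array(W['rvec'],float))[0]; t=np.array(W['tvec'],float).ravel()
v,u=np.mgrid[0:420,0:560]; n=cv2.undistortPoints(np.stack([u,v],-1).reshape(-1,1,2).astype(float),k,d).reshape(420,560,2)
P=(np.dstack([n*D[...,None],D])-t)@R; P[D==0]=np.nan;np.save('P.npy',P)
q=P.reshape(-1,3);q=q[(np.hypot(q[:,0]-545,q[:,1]+47)<40)&(q[:,2]>100)&(q[:,2]<125)]
print(len(q),q.min(0),q.max(0),np.median(q,0))
t=q[q[:,2]>110]
from scipy.optimize import least_squares
f=lambda p:np.hypot(t[:,0]-p[0],t[:,1]-p[1])-21
print(least_squares(f,[545,-47],loss='cauchy',f_scale=2).x,len(t))
```

```text
t 23.38 tcp [541.5 -46.3 319.1] jaw deg -43.8 F [-0.4  0.6  1. ] w 88.1 q [-0.4  0.6  0.7  1.7 -0.4  1.  -0.3]
swing_handle [None, ([194.0, 187.0], 0.82), ([228.0, 219.0], 0.79)] (array([535.7, 162.2, 221.5]), np.float64(3.5860192382738973))
wheel_hub [([184.0, 2.0], 0.83), ([238.0, 170.0], 0.89), None] (array([597.5,  87. , 252. ]), np.float64(0.09405786292630719))
sleeve [([282.0, 160.0], 0.92), ([283.0, 279.0], 0.83), ([247.0, 206.0], 0.52)] (array([572.8,  14.5,  18.7]), np.float64(114.04166077246951))
stand [([278.0, 155.0], 0.68), ([280.0, 285.0], 0.59), None] (array([545.5, -42.6,   1.1]), np.float64(1.3902619420077147))
tray [([365.0, 286.0], 0.64), ([384.0, 332.0], 0.9), ([386.0, 244.0], 0.92)] (array([ 494.2, -300.7,   -1.7]), np.float64(4.668678953123749))
done_sleeve [None, ([393.0, 314.0], 0.69), ([387.0, 231.0], 0.68)] (array([ 530. , -303.5,   20.9]), np.float64(4.901494910950891))
585 [523.5 -68.8 100. ] [569.7 -24.7 116.3] [546.  -46.9 113.2]
[546.2 -46.8] 429
```

View pics/f.png

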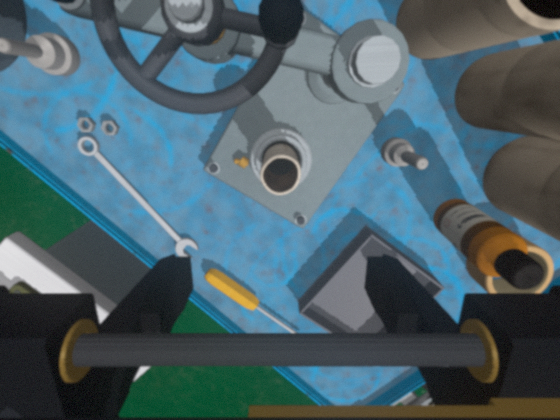

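Sleeve is in the seat at (281,170), with centre (546.5,-46.8) and top z about 115. The arm is clear, with the hub at (597,87). Now grasp it.

jog_arm --pt "0.005 -0.0005 -0.02 0 100" --pt "0 0 -0.04 0 100" --pt "0 0 -0.04 0 100" --pt "0 0 -0.04 0 100" --pt "0 0 -0.04 0 100" --pt "0 0 -0.03 0 100" --pt "0 0 -0.02 0 100" --pt "0 0 -0.012 0 100" --pt "0 0 -0.004 0 100" --pt "0 0 0 0 100" --pt "0 0 0 0 45" --pt "0 0 0 0 45" --pt "0 0 0 0 45" --pt "0 0 0 0 45" --pt "0 0 0 0 45" --pt "0 0 0 0 45" --grip_force 8

```text
time_s: 26.42
ee_pos: [546.5, -46.8, 73.4]
ee_rot: [0.92, 0.391, 0.0, 0.0]
ft_force: [0.3, 0.5, 0.5]
grip_width: 45.1
```

jog_arm --pt "0 0 0 0 0" --pt "0 0 0 0 0" --pt "0 0 0.004 0 0" --pt "0 0 0.01 0 0" --pt "0 0 0.02 0 0" --pt "0 0 0.03 0 0" --pt "0 0 0.03 0 0" --pt "0 0 0.02 0 0" --pt "0 0 0 0 0"

```text
time_s: 27.55
ee_pos: [547.4, -47.1, 189.1]
ee_rot: [0.92, 0.391, 0.002, 0.001]
ft_force: [0.2, 0.6, -1.3]
grip_width: 45.6
```

Run:
```python
from h import *
s=st();S=robot.camera('scene');W=robot.camera('wrist')
cv2.imwrite('pics/g.png',np.hstack([cv2.resize(S['color'][140:380,180:460],None,fx=1.4,fy=1.4),cv2.resize(W['color'],(392,336))]))
D=W['depth']; k,d=K(W); R=cv2.Rodrigues(np.array(W['rvec'],float))[0]; t=np.array(W['tvec'],float).ravel()
v,u=np.mgrid[0:420,0:560]; n=cv2.undistortPoints(np.stack([u,v],-1).reshape(-1,1,2).astype(float),k,d).reshape(420,560,2)
P=(np.dstack([n*D[...,None],D])-t)@R
q=P[D>0].reshape(-1,3)
for z0,z1,r in((26,42,130),(65,85,45)):
    t=q[(q[:,2]>z0)&(q[:,2]<z1)&(np.abs(q[:,0]-500)<105)&(np.abs(q[:,1]+303)<95)]
    print(z0,len(t),cv2.minAreaRect(t[:,:2].astype(np.float32)) if len(t)>5 else '')
```

```text
t 27.55 tcp [547.4 -47.1 189.1] jaw deg -43.9 F [ 0.2  0.6 -1.3] w 45.6 q [-0.3  0.7  0.5  1.9 -0.5  0.7 -0.2]
26 639 ((489.6261901855469, -260.0631103515625), (170.70068359375, 71.20719146728516), 9.978107452392578)
65 0
```

View pics/g.png

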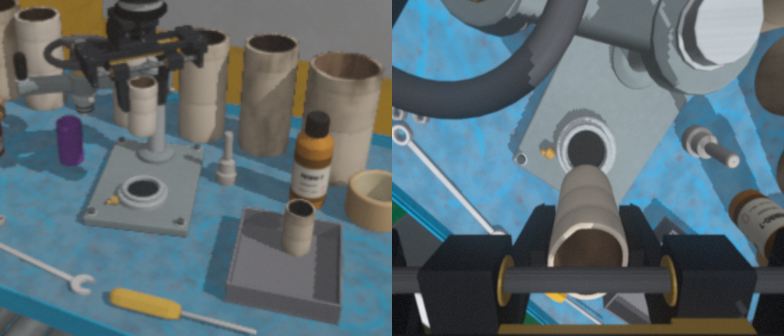

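The sleeve is held upright (left half, about (143,105)). The seat is empty and the tray's near half is free. Carry it over.

jog_arm --pt "-0.005 -0.014 0 0 0" --pt "-0.01 -0.028 0 0 0" --pt "-0.0115 -0.032 0 0 0" --pt "-0.0115 -0.032 0 0 0" --pt "-0.0115 -0.032 0 0 0" --pt "-0.0115 -0.032 0 0 0" --pt "-0.0115 -0.032 0 0 0" --pt "-0.01 -0.028 0 0 0" --pt "-0.0065 -0.018 0 0 0" --pt "-0.003 -0.008 0 0 0" --pt "0 0 -0.02 0 0" --pt "0 0 -0.03 0 0" --pt "0 0 -0.03 0 0" --pt "0 0 -0.02 0 0" --pt "0 0 0 0 0"

```text
time_s: 29.52
ee_pos: [453.3, -301.8, 85.8]
ee_rot: [0.92, 0.392, -0.001, -0.002]
ft_force: [-0.1, -0.2, -1.3]
grip_width: 45.2
```

Run:
```python
from h import *
s=st();S=robot.camera('scene');T=robot.camera('top')
cv2.imwrite('pics/h.png',np.hstack([cv2.resize(S['color'][240:380,320:460],(400,400)),cv2.resize(T['color'][190:290,340:440],(400,400))]))
D=T['depth']; k,d=K(T); R=cv2.Rodrigues(np.array(T['rvec'],float))[0]; t=np.array(T['tvec'],float).ravel()
for uv in [(361,214),(413,212),(416,268),(365,273)]: print(at_z(T,uv,35))
```

```text
t 29.52 tcp [ 453.3 -301.8   85.8] jaw deg -43.9 F [-0.1 -0.2 -1.3] w 45.2 q [ 0.3  0.8  0.3  1.9 -0.6  0.4  0.3]
[ 577.6 -219.4   35. ]
[ 586.3 -375.3   35. ]
[ 419.2 -381.9   35. ]
[ 401.7 -231.1   35. ]
```

View pics/h.png

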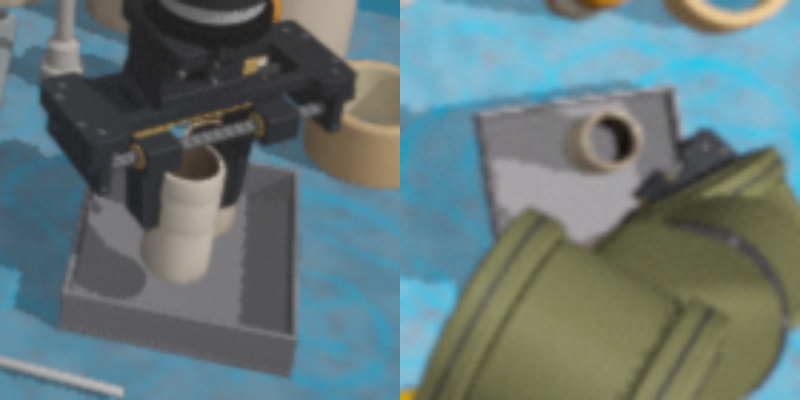

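Sleeve hangs inside the tray's near half (scene crop (180,240)), clear of the walls and of the other sleeve. Tray centre is about (496,-302). Lower it gently.

jog_arm --pt "0 0 -0.015 0 0" --pt "0 0 -0.012 0 0" --pt "0 0 -0.006 0 0" --pt "0 0 -0.002 0 0" --pt "0 0 -0.001 0 0" --pt "0 0 0 0 0"

```text
time_s: 30.38
ee_pos: [454.5, -303.0, 51.5]
ee_rot: [0.92, 0.391, 0.0, 0.0]
ft_force: [0.8, -0.7, -0.5]
grip_width: 45.3
```

jog_arm --pt "0 0 -0.001 0 0" --pt "0 0 -0.001 0 0" --pt "0 0 0 0 0"

```text
time_s: 30.75
ee_pos: [454.4, -302.9, 49.3]
ee_rot: [0.92, 0.391, 0.0, 0.0]
ft_force: [0.6, -0.3, 0.3]
grip_width: 45.4
```

jog_arm --pt "0 0 -0.001 0 0" --pt "0 0 -0.0005 0 0" --pt "0 0 0 0 0"

```text
time_s: 31.12
ee_pos: [454.4, -302.9, 47.8]
ee_rot: [0.92, 0.391, -0.0, 0.0]
ft_force: [0.6, -0.0, -1.3]
grip_width: 45.3
```

jog_arm --pt "0 0 -0.0008 0 0" --pt "0 0 -0.0007 0 0" --pt "0 0 0 0 0"

```text
time_s: 31.5
ee_pos: [454.3, -302.7, 46.9]
ee_rot: [0.92, 0.391, 0.0, -0.0]
ft_force: [-1.9, 1.1, 5.3]
grip_width: 45.4
```

Contact at 46.9 (about 6 N, as predicted). Ease off slightly, release and rise.

jog_arm --pt "0 0 0.0008 0 0" --pt "0 0 0 0 60" --pt "0 0 0 0 80" --pt "0 0 0 0 80" --pt "0 0 0 0 80" --pt "0 0 0.02 0 80" --pt "0 0 0.04 0 80" --pt "0 0 0.04 0 80" --pt "0 0 0.04 0 80" --pt "0 0 0.04 0 80" --pt "-0.02 0.04 0.03 0 80" --pt "-0.02 0.04 0 0 80" --pt "0 0.04 0 0 80" --pt "0 0.03 0 0 80" --pt "0 0 0 0 80"

```text
time_s: 33.38
ee_pos: [414.3, -150.6, 257.0]
ee_rot: [0.919, 0.393, -0.0, -0.001]
ft_force: [0.2, -0.2, -1.2]
grip_width: 70.4
```

Run:
```python
from h import *
s=st();S=robot.camera('scene');T=robot.camera('top')
cv2.imwrite('pics/i.png',np.hstack([cv2.resize(S['color'][140:380,180:460],None,fx=1.4,fy=1.4),cv2.resize(T['color'][140:300,200:420],(400,336))]))
for n in ['sleeve','done_sleeve','tray','wheel_hub','swing_handle']:
    m=[(p,robot.mark_of(n,p)) for p in (S,T)]
    print(n,[[(np.round(d['point']).tolist(),round(d['score'],2)) for d in x[:4]] for p,x in m],tri([(p,x[0]['point']) for p,x in m]) if all(x for _,x in m) else '')
```

```text
t 33.38 tcp [ 414.3 -150.6  257. ] jaw deg -43.7 F [ 0.2 -0.2 -1.2] w 70.4 q [-0.1  0.5  0.6  2.1 -0.4  0.7 -0. ]
sleeve [[([382.0, 344.0], 0.86), ([232.0, 253.0], 0.84)], [([249.0, 204.0], 0.47), ([387.0, 256.0], 0.4)]] (array([ 645.9,  -68.7, -189.4]), np.float64(205.5404435853273))
done_sleeve [[([392.0, 314.0], 0.65)], [([388.0, 230.0], 0.69), ([275.0, 183.0], 0.3)]] (array([ 532.4, -305.1,   19.2]), np.float64(1.2758297097811049))
tray [[([385.0, 330.0], 0.55)], [([388.0, 244.0], 0.89)]] (array([ 491.3, -302.9,    9.3]), np.float64(0.8823753977785054))
wheel_hub [[([239.0, 170.0], 0.96)], [([253.0, 193.0], 0.98)]] (array([606.8,  90.6, 247. ]), np.float64(1.8760099464649318))
swing_handle [[([193.0, 186.0], 0.6), ([389.0, 314.0], 0.36)], []]
```

View pics/i.png

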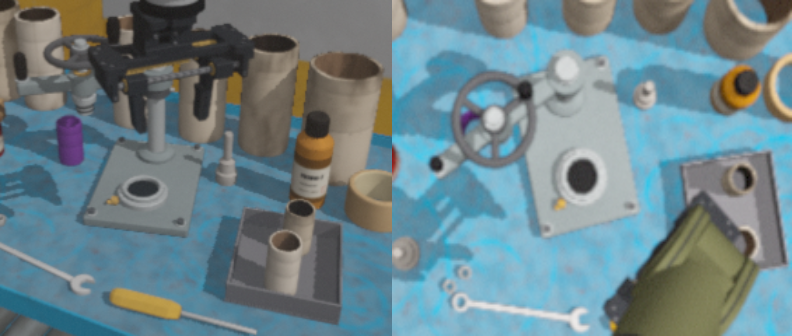

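Both sleeves stand upright in the tray (scene crop (284,262) and (297,225)). The arm is swung aside, the bystanders are in place and the robot is clear. Handing in.

```bash
python3 -c "
from h import *
print(robot.finish_job())"
```

```text
the job is handed in; nothing more can be done
None
```

I did the whole task and handed it in at about 33 s of the 72 s allowed; the hand-in gives no verdict.

- **Wheel:** I wound it about 1.45 turns until it stopped. A further 4 mm push gave about 13.6 N and almost no motion, so I took that as the stop.
- **Arm:** I swung it left to its stop, about 1.23 rad by my estimate, at about 12.7 N.
- **Sleeve:** I lifted it out with an 8 N grip and stood it in the near half of the tray. It touched down at about 6 N.

**Last checks:** In the final pictures both sleeves stand upright in the tray, the arm is aside and the gripper is clear. The stand and the bystanders in view look unmoved; the red grease tin was mostly outside the last crops.

**Checks that disagreed:**
- The last hub-height reading was 247 mm, against 252 mm in the two earlier looks. The nominal height at the stop is about 254 mm. I put this down to noise in the image measurement, because the stop was felt and the wheel was not touched after I let go of it.
- The network's top-view mark for the sleeve latched onto the purple look-alike, so the final sleeve position rests on the pictures and the measured tool position.

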